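# Click the pill wheel on to the next dose

## Task

The dose under the orange-framed window of the round weekly pill box has been taken: with a fingertip, turn its knurled clear lid clockwise (seen from above) by one click, so that the window rests over the next compartment, the first one that still has pills, and then take the finger away. Turn it by rubbing only: do not turn the lid past that compartment or back the other way, do not lift, tip or push the box out of its place, and leave the other things on the table where they are.

Things in the scene. Friction and masses are not known exactly. Their poses are not given: they have to be found in the camera images.
- pill_box: loose round white pill box on the mat, about 0.5 kg with lid, 150 mm wide, 48 mm high; origin at the centre of its underside, z up along the lid's axis. The tray (lower 30 mm, does not turn) has seven equal wedge compartments, 51.4 deg apart: those of the days gone are empty, the next four clockwise hold red, yellow and green pills; a black dot on the tray's rim marks each
- pill_lid (a joint): turn of the lid on the tray, rad, clockwise from above positive, endless; at rest in its click at about 0 at the start; the next click (first compartment with pills) is at +0.898. A click stop holds it: the torque rises to about 0.06 N m a quarter of the way, is nil half-way (0.45), then draws the lid on; let go beyond about 0.5, it snaps home within half a second
- lid_top (a point): centre of the lid's flat top, on the axis, 48 mm above the box's underside; x points to the window. The lid is a 140 mm disc, 17.5 mm high, clear, with a blue knurled rim 10 mm wide; nothing on its top catches a finger (the window is a closed, level flap). Tips pressed down with 5 to 10 N 50 mm from the axis drag it round; over about 2.5 N sideways on the rim can slide the box
- window (a point): middle of the orange-framed window wedge, on the lid's top face 40 mm from the axis; turns with the lid
- mat: fixed grey non-slip mat 340 x 490 x 3 mm under the pill box, bowl, bell and comb; origin at the centre of its underside, on the table
- bowl: loose grey ceramic bowl, 110 mm wide, 48 mm high, on the mat beside the pill box; origin at the centre of its underside; leave it
- bell: loose silver call bell, 80 mm wide, 62 mm high, on the mat on the other side of the pill box; origin at the centre of its underside; leave it
- comb: loose black plastic comb, 180 x 30 x 5 mm, lying on the mat beyond the pill box, long along its x; origin at its middle, on its underside; leave it
- rack: fixed side stand 360 x 230 mm, 205 mm high, at the left of the table: slatted steel rack at 62 mm with a glass shelf at 205 mm over it; origin at the centre of its foot
- glasses_case: closed red hinged eyeglass case, 160 x 64 x 44 mm, on the glass shelf; origin at the centre of its underside; leave it
- bottle_a: amber plastic pill bottle, 42 mm wide, 78 mm high, on the slatted rack under the glass; origin at the centre of its underside; leave it
- bottle_b: amber plastic pill bottle, 42 mm wide, 66 mm high, on the slatted rack under the glass; origin at the centre of its underside; leave it

How it is judged (in metres and radians):
On the way:
1. the lid turns clockwise beyond half-way to the next click (value of joint pill_lid above 0.45 rad).
At the end, for the whole second after the job is handed in: The lid rests in the next click, 0.80 to 1.00 rad clockwise of the start compartment and still; the pill box stands level within 25 mm of where it was, and the bowl, bell, comb, glasses case and both bottles are within 15 mm of where they were (value of joint pill_lid between 0.8 and 1 rad and velocity of joint pill_lid between -0.05 and 0.05 rad/s and distance of pill_box from where it was at the start of the episode below 0.025 m and linear speed of pill_box below 0.01 m/s and angle between pill_box's own z axis and vertical below 0.05 rad and distance of each of bowl, bell, comb, glasses_case, bottle_a, bottle_b from where it was at the start of the episode below 0.015 m); the robot touches nothing.
It fails at once if the arm or the gripper's body, not a finger, pushes the pill box (contact force between the arm and pill_box above 2 N).
It fails at once if the lid is turned past the next compartment (beyond 1.40 rad) (value of joint pill_lid above 1.4 rad).
It fails at once if the lid is turned back, anticlockwise, beyond half a compartment (value of joint pill_lid below -0.5 rad).
It fails at once if the pill box is lifted more than 10 mm, tipped more than 0.2 rad or pushed more than 30 mm from its place (height (world z) of pill_box above 0.013 m or angle between pill_box's own z axis and vertical above 0.2 rad or distance of pill_box from where it was at the start of the episode above 0.03 m).
It fails at once if the bowl, bell, comb, glasses case or a bottle is moved more than 20 mm (distance of any of bowl, bell, comb, glasses_case, bottle_a, bottle_b from where it was at the start of the episode above 0.02 m).
It also fails if it takes over 32 s, if anything falls off the work surface, if the arm or the gripper's body presses on something with over 40 N, if the wrist force passes 120 N, or if a joint passes its speed limit or range.

## Robot

A 6-joint arm with a two-finger parallel gripper is mounted at the origin on the work surface. World frame = base frame: x ahead of the robot, y to its left, z up, the work surface at z = 0. Lengths are in mm, angles in degrees, forces in N, time in s.
With the tool pointing down it reaches from about 275 to 975 mm from the base axis. Payload 8.4 kg.
Tool frame: the origin (TCP) lies midway between the tips of the shut fingers; the grasp point (between the pads) lies 19 mm behind it; z points along the fingers, x is the direction in which the jaws open and shut, and the axes are right-handed (so a half turn about z gives the same grasp; the last joint's range is limited). The gripper opens to 92 mm and grips with 3 to 60 N. Pads are 20 mm wide; open, the fingers measure 128 mm over their backs; the gripper's body (75 mm by 189 mm) begins 69 mm behind the grasp point.
Start: joints at [-69.809, 20.225, 93.587, -0, 66.188, -0.138], TCP at [217.125, -586.075, 214.583] pointing down, gripper open.
Joint ranges: [-150.9, 150.9], [-52.94, 120.26], [3.33, 152.33], [-74.26, 254.26], [0, 154.13], [-172.89, 172.89]. Speed limits (degrees/s): [127.2, 127.2, 159.86, 180, 180, 180].

## Interface

Orientations are given as [roll, pitch, yaw] about the fixed x, y, z axes, in that order (R = Rz(yaw) Ry(pitch) Rx(roll)).
In Python, from bench import read_state, camera, close_job gives the robot as it stands.
- The arm moves only by the tool arm_command, never from a script. Its arguments are lists of equal length, an entry for each row: "grip": the closure, from -1 (fully open) to 1 (shut), so that 0 is half open; "travel": the shift along the world's x, y, z in m, a list of three; "turn": the turn, a rotation vector about the world's x, y, z in degrees, a list of three. In form: {"grip": [grip, ...], "travel": [[x, y, z], ...], "turn": [[ax, ay, az], ...]}. A call has 1 to 12 rows; each row is the pose to reach, as a shift and turn from the pose commanded when the call began; what a row does not reach only later rows make up. A row lasts 1/8 s, in which the tool goes at most 62.5 mm and 10.7 degrees, less where a joint would pass 70% of its speed; a pose out of reach is approached as far as the arm can. A call with a gripper value outside its range is refused whole. The fingers move at their own pace and stop on an object; "force" is the grip in N (left out, the last holds). Time passes only in rows, so rows that repeat a pose let the fingers close. It gives the time, the measured TCP pose, the force and the opening at its end, in the units of the state.
- read_state(): the state, without advancing time (a new reading comes with each control period).
- camera(name): name is "side" or "top"; returns a dict with "image" (384x512x3 uint8, red, green, blue), "range_z" (384x512 float32, mm along the optical axis (not along the pixel's ray), 0 where there is no reading), "fx", "fy", "cx", "cy" (pixels), "k1" (the pictures are not rectified: a ray, as slopes to the right and down, at radius r is drawn at 1 + k1 r^2 times it, then the intrinsics apply), "R" (3x3) and "t" (3): a world point X has camera coordinates R X + t. Camera axes: x right, y down, z forward; pixel columns grow to the right and rows downward; lengths in mm; the calibration is good to about 2 mm. A picture is of the moment at which its call begins.
- close_job(): hands the job in, once; it reports no verdict.
The state is a dict: "clock": time; "joint_positions": joint angles; "dq": joint speeds; "joint_torque": joint torques, N m; "tool_pos": TCP position; "tcp_rot": TCP orientation; "wrist_force": force on the tool from outside, world axes, zero at the start; "ft_torque": the same for the moment, N m; "opening": finger opening in mm.
Only numpy, scipy, OpenCV 4.12 (cv2) and the standard library are available. Lean on these libraries where they do the work, as an engineer would, in place of code of your own. Each camera call takes 0.05 s, during which the arm holds its last target.

## Working session

There is one attempt and no reset: what is moved stays moved. The work goes in short steps, Python scripts to look and compute and a tool call to move; the robot and the scene stay as the last step left them, time stands still between calls to the robot, and variables do not carry over. Pictures are saved under pics/ and viewed, and the job is handed in when it is done.

Besides the shell and the picture viewer there is one more tool, called by a JSON object that holds its "api" and its "payload". arm_command: Moves the arm, as the interface text tells. Its arguments: {"type":"object","properties":{"grip":{"type":"array","items":{"type":"number"}},"travel":{"type":"array","items":{"type":"array","items":{"type":"number"}}},"turn":{"type":"array","items":{"type":"array","items":{"type":"number"}}},"force":{"type":"number"}},"required":["grip","travel","turn"]}

```bash
mkdir -p pics; ls
python3 - <<'E'
from bench import *
import cv2,numpy as np
for n in("top","side"):
    c=camera(n); cv2.imwrite(f"pics/{n}0.png",c["image"][:,:,::-1]); np.savez(f"pics/{n}0.npz",**c)
    print(n,{k:c[k] for k in("fx","fy","cx","cy","k1")},c["R"].round(3).tolist(),c["t"])
print(read_state())
E
```

```text
pics
top {'fx': 399.7483539480032, 'fy': 399.7483539480032, 'cx': 242.563979354626, 'cy': 188.9946083655937, 'k1': 0.02239844301068197} [[-0.024, -0.999, -0.024], [-0.998, 0.025, -0.056], [0.057, 0.022, -0.998]] [ 114.38142467  610.14389661 1055.0679404 ]
side {'fx': 464.22436216638425, 'fy': 464.22436216638425, 'cx': 251.31963935652203, 'cy': 194.6683967484648, 'k1': -0.15785523935643525} [[0.973, -0.232, -0.001], [-0.18, -0.751, -0.635], [0.146, 0.618, -0.773]] [-566.8657667   263.1279033  1304.07608672]
{'clock': 0.1, 'joint_positions': array([-6.98085178e+01,  2.02576144e+01,  9.36242126e+01,  6.77333237e-04,
        6.61887979e+01, -1.37411523e-01]), 'dq': array([ 0.0268143 , -0.20173899, -0.13543426, -0.09111029,  0.07581121,
       -0.01389614]), 'joint_torque': array([-1.06038409e-03, -5.94905305e+01, -3.34930122e+01,  6.98036165e-02,
        1.81802030e-02, -4.81382835e-05]), 'tool_pos': array([ 216.98112005, -585.65097931,  213.95312576]), 'tcp_rot': array([-1.79999211e+02,  7.06232151e-02, -6.96713796e+01]), 'wrist_force': array([ 3.54656281e-04,  8.17586266e-02, -3.77061805e-01]), 'ft_torque': array([-0.00526161, -0.05244069,  0.01449949]), 'opening': 92.03361892766355}
```

View pics/top0.png

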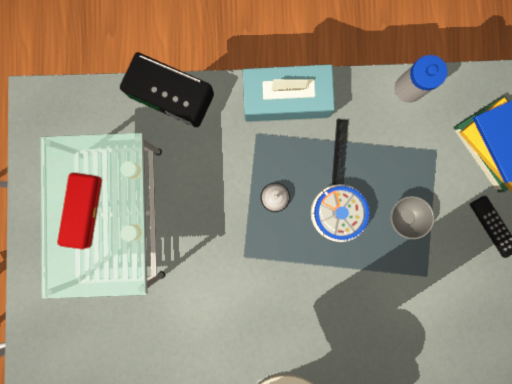

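View pics/side0.png

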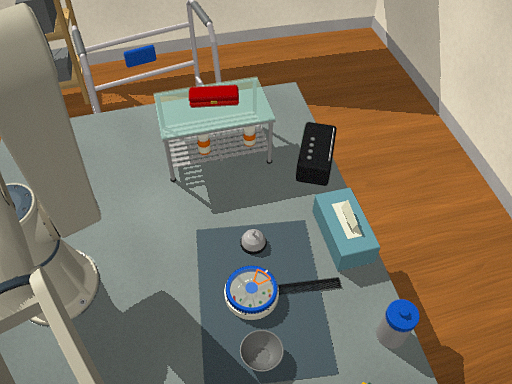

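The box is at about (340,213) in the top view. The bell is to its left at (275,197), the bowl to its right at (412,217) and the comb above it (340,150). I'll locate the box precisely next.

```bash
cat > h.py <<'E'
import numpy as np,cv2
def K(c): return np.array([[c["fx"],0,c["cx"]],[0,c["fy"],c["cy"]],[0,0,1.]]),np.array([float(c["k1"]),0,0,0])
def toz(c,uv,z):
    k,d=K(c); s=cv2.undistortPoints(np.array(uv,float).reshape(-1,1,2),k,d).reshape(-1,2)
    r=np.c_[s,np.ones(len(s))]@c["R"]; o=-c["R"].T@c["t"]
    return o+r*((z-o[2])/r[:,2])[:,None]
def proj(c,X):
    k,d=K(c); return cv2.projectPoints(np.array(X,float).reshape(-1,1,3),cv2.Rodrigues(np.array(c["R"]))[0],np.array(c["t"],float),k,d)[0].reshape(-1,2)
def rect(c,ctr,half,z,n=600):
    # overhead rectified: up=+x, left=+y
    g=np.linspace(-half,half,n); X=np.zeros((n,n,3)); X[...,0]=ctr[0]-g[:,None]; X[...,1]=ctr[1]-g[None]; X[...,2]=z
    p=proj(c,X).reshape(n,n,2).astype(np.float32)
    return cv2.remap(np.ascontiguousarray(c["image"]),p[...,0],p[...,1],cv2.INTER_CUBIC)
E
python3 - <<'E'
from h import *
for n in("top","side"):
    c=dict(np.load(f"pics/{n}0.npz"))
    h=cv2.cvtColor(c["image"],cv2.COLOR_RGB2HSV)
    m=cv2.inRange(h,(100,120,80),(125,255,255))
    uv=(340,213) if n=="top" else (251,290)
    yy,xx=np.nonzero(m); k=np.hypot(xx-uv[0],yy-uv[1])<36
    P=toz(c,np.c_[xx[k],yy[k]],51.0)
    # circle fit on rim px
    ctr=np.median(P,0)
    from scipy.optimize import least_squares
    for i in range(5):
        r=np.hypot(*(P-ctr)[:,:2].T); q=P[(r>52)&(r<76)]
        f=least_squares(lambda a:np.hypot(q[:,0]-a[0],q[:,1]-a[1])-a[2],[*ctr[:2],65],loss="soft_l1"); ctr=np.array([f.x[0],f.x[1],51])
    print(n,f.x,len(q))
    cv2.imwrite(f"pics/{n}_r.png",rect(c,ctr,100,51)[:,:,::-1])
    for nm,u in dict(bell=(275,197),bowl=(412,217),comb1=(342,120),comb2=(337,186)).items():
        if n=="top": print(nm,toz(c,[u],8 if 'comb' in nm else 50))
    z=c["range_z"]; print(z[int(uv[1]),int(uv[0])])
E
```

```text
top [ 544.10707609 -154.7657103    64.42780004] 591
bell [[588.01326204  14.91460483  50.        ]]
bowl [[ 528.24841911 -333.42968196   50.        ]]
comb1 [[ 794.30061375 -175.00156704    8.        ]]
comb2 [[ 615.04754218 -155.03694088    8.        ]]
1031.8541
side [ 544.71528751 -158.9370129    64.66941993] 629
1240.1299
```

```bash
python3 -c "
import cv2,numpy as np
cv2.imwrite('pics/both.png',cv2.resize(np.hstack([cv2.imread('pics/top_r.png'),cv2.imread('pics/side_r.png')]),(800,400)))"
```

```text
(no output)
```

View pics/both.png

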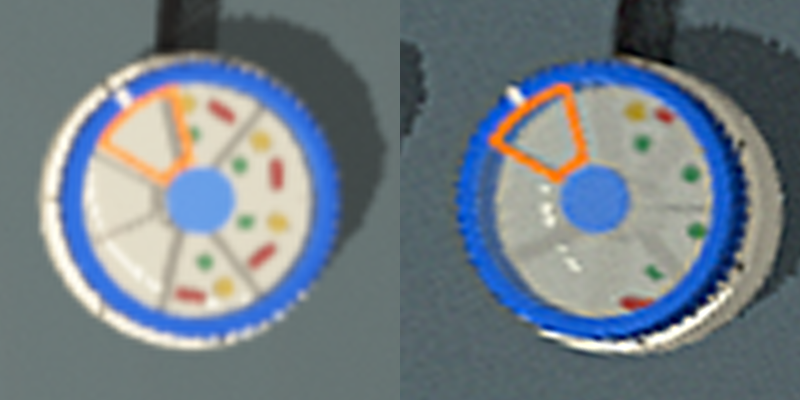

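The orange window sits at an azimuth of about +33°, and the pills continue clockwise from it. The lid centre is about (544,-156), with its top at z≈51. I'll press both open fingertips on the lid, one each side of the axis, and twist about the axis, so there is almost no net sideways force. First I move above it.

{"api": "arm_command", "payload": {"grip": [-0.8,-0.8,-0.8,-0.8,-0.8,-0.8,-0.8,-0.8,-0.8,-0.8,-0.8,-0.8], "travel": [[0.033,0.043,0],[0.066,0.086,0],[0.1,0.13,0],[0.135,0.177,0],[0.17,0.224,0],[0.205,0.27,0],[0.24,0.316,0],[0.272,0.358,0],[0.3,0.395,-0.02],[0.327,0.4305,-0.04],[0.327,0.4305,-0.06],[0.327,0.4305,-0.06]], "turn": [[0,0,0],[0,0,0],[0,0,0],[0,0,0],[0,0,0],[0,0,0],[0,0,0],[0,0,0],[0,0,0],[0,0,0],[0,0,0],[0,0,0]], "force": 20}}

```text
clock: 1.6
tool_pos: [542.9, -154.7, 152.9]
tcp_rot: [179.8, 0.1, -69.6]
wrist_force: [0.2, -1.0, 0.5]
opening: 82.5
```

{"api": "arm_command", "payload": {"grip": [-0.8,-0.8,-0.8,-0.8,-0.8,-0.8], "travel": [[0.0,0.0,-0.03],[0.0,0.0,-0.06],[0.0,0.0,-0.08],[0.0,0.0,-0.088],[0.0,0.0,-0.092],[0.0,0.0,-0.092]], "turn": [[0,0,0],[0,0,0],[0,0,0],[0,0,0],[0,0,0],[0,0,0]]}}

```text
clock: 2.35
tool_pos: [544.5, -155.9, 63.2]
tcp_rot: [-180.0, -0.0, -69.7]
wrist_force: [-0.4, -0.4, 0.0]
opening: 82.6
```

Run:
```python
from bench import *
from h import *
a=[]
for n in("top","side"):
    c=camera(n); a.append(cv2.resize(rect(c,[544,-156,51],100,51)[:,:,::-1],(400,400)))
cv2.imwrite("pics/b1.png",np.hstack(a)); s=read_state(); print(s["tool_pos"],s["wrist_force"],s["tcp_rot"])
```

```text
[ 544.63687365 -155.80783888   63.39090657] [-1.26144117 -0.00338093  1.2656159 ] [-1.79944691e+02 -4.05854689e-02 -6.96797424e+01]
```

View pics/b1.png

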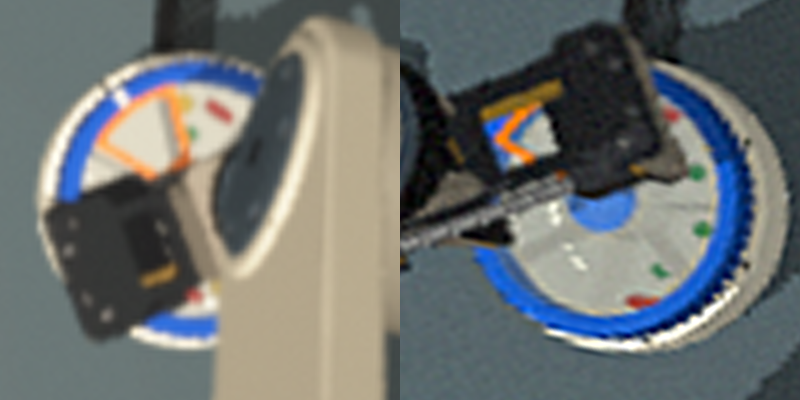

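The tips hover over the lid either side of the axis, and the lid hasn't moved. I'll descend in small steps to contact.

{"api": "arm_command", "payload": {"grip": [-0.8,-0.8,-0.8,-0.8,-0.8], "travel": [[0.0,0.0,-0.005],[0.0,0.0,-0.009],[0.0,0.0,-0.011],[0.0,0.0,-0.011],[0.0,0.0,-0.011]], "turn": [[0,0,0],[0,0,0],[0,0,0],[0,0,0],[0,0,0]]}}

```text
clock: 3.08
tool_pos: [544.1, -155.6, 51.5]
tcp_rot: [180.0, 0.0, -69.7]
wrist_force: [0.2, 0.3, 0.6]
opening: 82.7
```

{"api": "arm_command", "payload": {"grip": [-0.8,-0.8,-0.8], "travel": [[0.0,0.0,-0.001],[0.0,0.0,-0.001],[0.0,0.0,-0.001]], "turn": [[0,0,0],[0,0,0],[0,0,0]]}}

```text
clock: 3.45
tool_pos: [544.2, -155.6, 51.4]
tcp_rot: [-180.0, -0.0, -69.7]
wrist_force: [-2.8, 0.7, 9.8]
opening: 82.7
```

Run:
```python
from bench import *
for i in range(3):
    camera("top"); s=read_state(); print(s["tool_pos"].round(2),s["wrist_force"].round(2),s["ft_torque"].round(2))
```

```text
[ 544.21 -155.59   51.35] [-2.69  1.35  9.7 ] [ 0.19  0.51 -0.  ]
[ 544.22 -155.62   51.35] [-2.71  1.11  9.5 ] [0.19 0.56 0.01]
[ 544.2  -155.6    51.33] [-2.8   0.11 10.86] [ 0.23  0.55 -0.04]
```

About 10 N total press. I'll start twisting clockwise (negative about z), easing off slightly.

{"api": "arm_command", "payload": {"grip": [-0.8,-0.8,-0.8,-0.8,-0.8,-0.8], "travel": [[0.0,0.0,0.0001],[0.0,0.0,0.0001],[0.0,0.0,0.0001],[0.0,0.0,0.0001],[0.0,0.0,0.0001],[0.0,0.0,0.0001]], "turn": [[0,0,-3],[0,0,-6],[0,0,-9],[0,0,-12],[0,0,-15],[0,0,-15]]}}

```text
clock: 4.35
tool_pos: [544.3, -155.4, 51.4]
tcp_rot: [-180.0, 0.0, -84.7]
wrist_force: [-2.2, 2.3, 8.8]
opening: 82.6
```

Run:
```python
from bench import *
from h import *
a=[]
for n in("top","side"):
    c=camera(n); a.append(cv2.resize(rect(c,[544,-156,51],100,51)[:,:,::-1],(400,400)))
cv2.imwrite("pics/b2.png",np.hstack(a)); s=read_state(); print(s["tool_pos"],s["wrist_force"],s["ft_torque"],s["tcp_rot"])
```

```text
[ 544.26007199 -155.44845791   51.32938517] [-1.95352854  1.45528617  8.04115258] [0.32835207 0.45230158 0.0589256 ] [-1.79984320e+02  6.48304987e-03 -8.46726857e+01]
```

View pics/b2.png

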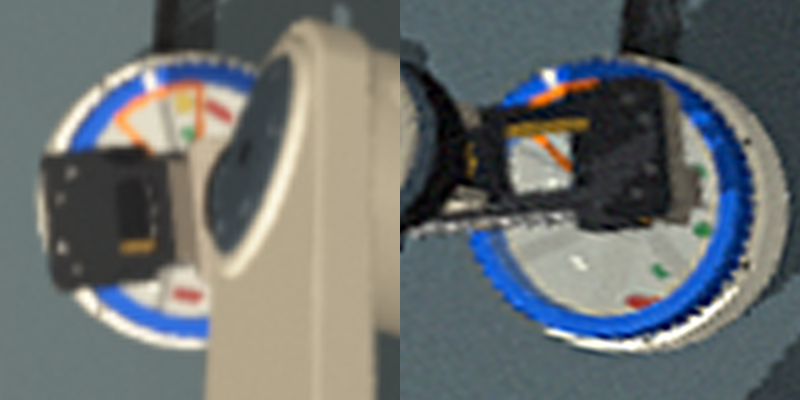

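The white mark moved from (123,98) to (150,77), about 15°, so the lid follows without slip. The measured moment is 0.06 N m, matching the click torque. I'll go on to a total of 50°.

{"api": "arm_command", "payload": {"grip": [-0.8,-0.8,-0.8,-0.8,-0.8,-0.8,-0.8,-0.8,-0.8,-0.8,-0.8,-0.8], "travel": [[0.0,0.0,0.0],[0.0,0.0,0.0],[0.0,0.0,0.0],[0.0,0.0,0.0],[0.0,0.0,0.0],[0.0,0.0,0.0],[0.0,0.0,0.0],[0.0,0.0,0.0],[0.0,0.0,0.0],[0.0,0.0,0.0],[0.0,0.0,0.0],[0.0,0.0,0.0]], "turn": [[0,0,-3],[0,0,-6],[0,0,-9],[0,0,-12],[0,0,-15],[0,0,-18],[0,0,-21],[0,0,-25],[0,0,-29],[0,0,-32],[0,0,-35],[0,0,-35]]}}

```text
clock: 5.95
tool_pos: [544.6, -155.2, 51.4]
tcp_rot: [-180.0, 0.0, -119.7]
wrist_force: [-1.4, 3.2, 7.5]
opening: 82.6
```

Run:
```python
from bench import *
from h import *
a=[]
for n in("top","side"):
    c=camera(n); a.append(cv2.resize(rect(c,[544,-156,51],100,51)[:,:,::-1],(400,400)))
cv2.imwrite("pics/b3.png",np.hstack(a)); s=read_state(); print(s["tool_pos"],s["wrist_force"],s["ft_torque"],s["tcp_rot"])
```

```text
[ 544.60062611 -155.24125155   51.38533571] [-0.75211655  2.25455857  7.35103697] [ 0.50953116  0.23259304 -0.02056872] [-1.79967002e+02  4.35377920e-02 -1.19685847e+02]
```

View pics/b3.png

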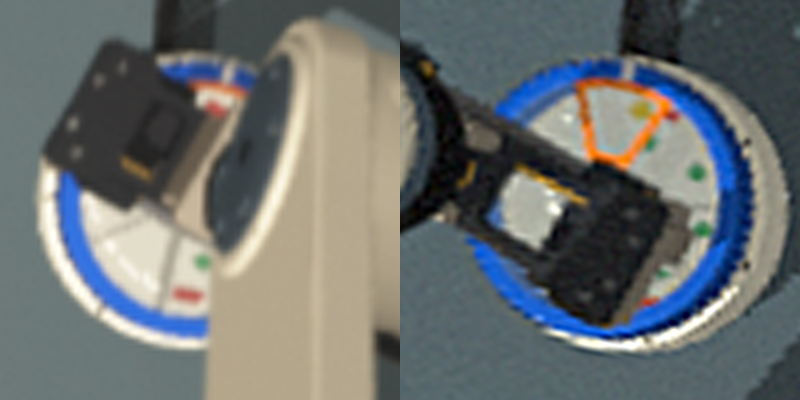

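The window now sits over the first compartment with pills; in the side view the orange frame is at (620,120) and the mark has turned about 49–50°. I'll lift straight up and retreat over the clear area.

{"api": "arm_command", "payload": {"grip": [-0.8,-0.8,-0.8,-0.8,-0.8,-0.8,-0.8,-0.8,-0.8,-0.8,-0.8,-0.8], "travel": [[0.0,0.0,0.002],[0.0,0.0,0.008],[0.0,0.0,0.03],[0.0,0.0,0.07],[0.0,0.0,0.12],[0.0,0.0,0.16],[-0.025,-0.03,0.16],[-0.06,-0.075,0.16],[-0.095,-0.12,0.16],[-0.13,-0.16,0.16],[-0.16,-0.2,0.16],[-0.19,-0.24,0.16]], "turn": [[0,0,0],[0,0,0],[0,0,0],[0,0,0],[0,0,0],[0,0,0],[0,0,0],[0,0,0],[0,0,0],[0,0,0],[0,0,0],[0,0,0]]}}

```text
clock: 7.55
tool_pos: [352.9, -396.8, 211.1]
tcp_rot: [-180.0, -0.0, -119.7]
wrist_force: [1.2, -0.6, 0.3]
opening: 82.7
```

{"api": "arm_command", "payload": {"grip": [-0.8,-0.8,-0.8,-0.8,-0.8], "travel": [[-0.03,-0.04,0.0],[-0.06,-0.08,0.0],[-0.08,-0.11,0.0],[-0.08,-0.11,0.0],[-0.08,-0.11,0.0]], "turn": [[0,0,0],[0,0,0],[0,0,0],[0,0,0],[0,0,0]]}}

```text
clock: 8.18
tool_pos: [274.2, -505.0, 210.6]
tcp_rot: [180.0, 0.0, -119.7]
wrist_force: [0.6, 0.1, -0.2]
opening: 82.3
```

Run:
```python
from bench import *
from h import *
a=[]
for n in("top","side"):
    c=camera(n); a.append(cv2.resize(rect(c,[544,-156,51],100,51)[:,:,::-1],(400,400)))
    o=np.load(f"pics/{n}0.npz")["image"]
    if n=="top": cv2.imwrite("pics/d.png",np.hstack([cv2.resize(c["image"],(400,300)),cv2.resize(cv2.absdiff(o,c["image"]),(400,300))])[:,:,::-1])
    g=rect(c,[544,-156,51],100,51); h=cv2.cvtColor(g,cv2.COLOR_RGB2HSV); m=cv2.inRange(h,(5,150,180),(20,255,255))
    def az(img):
        h=cv2.cvtColor(img,cv2.COLOR_RGB2HSV); m=cv2.inRange(h,(4,170,190),(18,255,255)); y,x=np.nonzero(m); r=np.hypot(x-300,y-300); k=(r>30)&(r<190)
        y,x=y[k],x[k]; return np.degrees(np.arctan2(np.median(x)-300,300-np.median(y)))
    c0=dict(np.load(f"pics/{n}0.npz")); print(n,az(rect(c0,[544,-156,51],100,51)),az(g))
cv2.imwrite("pics/b4.png",np.hstack(a)); s=read_state(); print(s["clock"],s["tool_pos"],s["wrist_force"])
```

```text
top -17.828208332058207 20.071525864538728
side -35.3112134396332 12.380756928807177
8.275 [ 274.65106042 -504.68728036  210.7442607 ] [ 0.42131716  0.40075347 -0.16141856]
```

View pics/b4.png

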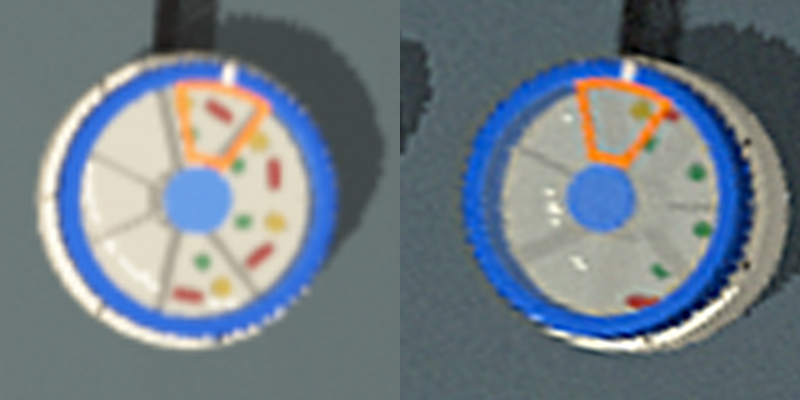

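View pics/d.png

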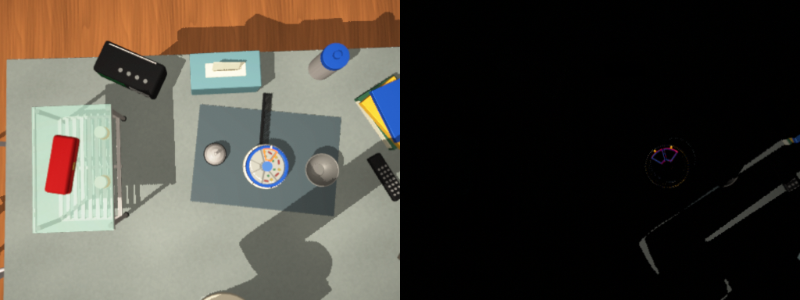

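The top view shows the window over the next compartment with pills. The white mark went from (123,98) to (230,72), about 50–51°. The difference picture shows only the lid and arm shadows changed. Handing in.

```bash
python3 -c "
from bench import *
print(close_job())"
```

```text
the job is handed in; nothing more can be done
None
```

The lid is turned one click clockwise, so the window rests over the first compartment that still has pills. I handed the job in at about 8.3 s.

- **How it was turned:** I used both open fingertips rather than one, pressed on the lid either side of its axis with 7–10 N in total. I twisted them 50° clockwise about the axis, then lifted straight up and backed away.
- **Lid angle:** the white mark on the lid moved about 50° by my reading of the top picture, or about 0.88 rad against the 0.898 click.
- **Check that disagreed:** an automatic measurement from the orange window frame gave 38° (top) and 48° (side). I trusted the white mark because the orange mask was unreliable: orange-toned pills upset it, and it read the starting window angle as 18° in one view and 35° in the other.
- **Other things:** the before/after top picture changed only at the lid window and in the arm's shadows. The box, bowl, bell, comb and glasses case look unmoved. I checked the bottles only through the glass in that view, and nothing had changed there.
- **Arm at hand-in:** the wrist force was back to about zero, with the fingers well clear of the box.
- **Sideways force:** it reached about 3.5 N while pressing and turning, above the 2.5 N you gave as able to slide the box on the rim. The box did not visibly move.

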